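# Shut the matches away under a clip cap

### The arm

A 6-joint arm with a two-finger parallel gripper is mounted at the origin on a cart in front of the work surface, level with it; the furniture and walls round the work are solid. World frame = base frame: x ahead of the robot, y to its left, z up, the work surface at z = 0. Lengths are in m, angles in degrees, forces in N, time in s.
With the tool pointing down it reaches from about 0.375 to 0.9 m from the base axis. Payload 3.1 kg.
Tool frame: the origin (TCP) lies on the centre line of the jaws, within the pads' length; the fingertips stand 25 mm ahead of it and the grasp point (between the pads) lies 6 mm ahead of it; z points along the fingers, y is the line along which they close (so a half turn about z gives the same grasp; the last joint's range is limited). The gripper opens to 87 mm and grips with 3 to 60 N. Pads are 19 mm wide; open, the fingers measure 117 mm over their backs; the gripper's body (75 mm by 190 mm) begins 51 mm behind the grasp point.
Start: joints at [-75.831, 30.224, 82.088, -0, 67.689, -10.227], TCP at [0.258, -0.569, 0.248] pointing down, gripper open.
Joint ranges: [-176.69, 176.69], [-43.24, 126.21], [12.49, 139.97], [-82, 262], [0, 151.66], [-163.58, 163.58]. Speed limits (degrees/s): [159.86, 159.86, 180, 180, 180, 180].

### API

Orientations are given as a 3x3 rotation matrix whose columns are the frame's x, y, z axes.
In Python, from rig import read_state, capture, camera_params, hand_in gives the robot as it stands.
- The arm moves only by the tool apply_moves, never from a script. Its argument "rows" is a list of rows, each an object of numbers: "x", "y", "z": the shift along the tool's x, y, z in mm; "rx", "ry", "rz": the turn, a rotation vector about the tool's x, y, z in units of 6 degrees (1.0 is 6 degrees); "claw": the closure in counts, from 0 (fully open) to 255 (shut). A call has 1 to 10 rows; each row is the pose to reach, as a shift and turn from the pose commanded when the call began, along the tool's axes at that moment; what a row does not reach only later rows make up. A row lasts 1/8 s, in which the tool goes at most 62.5 mm and 10.7 degrees, less where a joint would pass 70% of its speed; a pose out of reach is approached as far as the arm can. A call with a gripper value outside its range is refused whole. The fingers move at their own pace and stop on an object; the grip force is fixed at half the most. Time passes only in rows, so rows that repeat a pose let the fingers close. It gives the time, the measured TCP pose, the force, the opening and the grip force at its end, in the units of the state.
- read_state(): the state, without advancing time (a new reading comes with each control period).
- capture(name): name is "side" or "top"; returns (picture, depth): 384x512x3 uint8, red, green, blue; 384x512 float32, m along the optical axis (not along the pixel's ray), 0 where there is no reading.
- camera_params(name): a dict with "fx", "fy", "cx", "cy" (pixels), "D" ([k1, k2, p1, p2, k3] as OpenCV has them; the pictures are not rectified), "xyz" and "orientation" of the camera in the world. Camera axes: x right, y up, looking along -z (the intrinsics and any distortion apply to the point x, -y, -z); pixel columns grow to the right and rows downward; lengths in m; the calibration is good to about 2 mm. A picture is of the moment at which its call begins. camera_params takes no time and is no camera call.
- hand_in(): hands the job in; it is judged then, once.
The state is a dict: "time_s": time; "joint_positions": joint angles; "qvel": joint speeds; "tau": joint torques, N m; "position": TCP position; "tcp_rot": TCP orientation; "force": force on the tool from outside, world axes, zero at the start; "moment": the same for the moment, N m; "opening": opening from 0.0 (shut) to 1.0 (fully open); "grasp_force": force on a finger pad.
Only numpy, scipy, OpenCV 4.12 (cv2) and the standard library are available. Lean on these libraries where they do the work, as an engineer would, in place of code of your own. Each camera call takes 0.05 s, during which the arm holds its last target. There are 200 camera calls.

### The job

Put the match box away dry: lay it flat inside the open white canister, then close the canister with its clip cap. Pinch the cap's two tabs together, set the cap fully down on the rim and let the tabs spring out again so that both latches catch under the rim. Leave the canister standing upright about where it is, and leave the mug, the timer and the coffee scoop alone.

Things in the scene. Friction and masses are not known exactly. Their poses are not given: they have to be found in the camera images.
- match_box_center (a point): centre of a small red-topped match box, 38 x 58 x 16 mm (its own x, y, z), closed, about 30 g, lying flat on the worktop. The point is half-way up, 8 mm above its underside.
- canister: low round white ceramic canister, open, 116 mm across, 58 mm high, about 0.9 kg, loose on the worktop. Origin: centre of its underside, z up. Inner floor 5 mm above the origin, inside 106 mm wide. A rim ring 6 mm thick (52 to 58 mm above the origin) reaches inwards and leaves a round mouth 88 mm wide. Its yaw does not matter.
- cap_center (a point): clip cap, right way up on the worktop, 0.13 kg. Point on its axis half-way up the two upright steel tabs on top, 13 mm above the disc's top, 38 mm above the cap's foot. z up; y = the line through the tabs. Each tab 24 mm wide (x), 6 thick, 26 tall; outer faces 60 mm apart at rest, 44 fully pinched. Cap seated on the rim: this point is 76 mm above the canister's origin; any yaw will do.
- cap_seat (a point): centre of the underside of the cap's brown wooden disc (106 mm across, 5 mm thick), the face that rests on the rim. Below it a grey plug, 20 mm deep, 82 mm across, its foot tapered to 74 mm; the cap stands on this plug. 18 mm below the tabs' point, same axes.
- tab_a (a joint): inward travel of the tab on the cap's +y side: 0 sprung out, 0.008 m fully pinched; spring 1.5 N at rest, 5.5 N pinched. It carries a flat steel latch, 5 mm thick, top 7.5 mm below the disc's underside, that stands 8 mm out of the plug at rest (98 mm over both) and is flush when pinched. Its edges are square: unpinched it cannot pass the 88 mm mouth, pushing does not snap it in.
- tab_b (a joint): the same for the tab on the cap's -y side.
- glazed_mug: yellow-brown stoneware mug with a handle, 120 x 87 x 72 mm, a bystander; origin under its middle.
- kitchen_timer: round black and white kitchen timer, 63 mm across, 54 mm high, a bystander; origin under its middle.
- coffee_scoop: small brass-coloured coffee scoop with a short handle, 42 x 82 x 25 mm, a bystander; origin under its middle.
Mind the look-alikes: they are no part of the job. Leave any pink look-alike of the canister alone. There is more than one size of the part that bears cap_center; the job needs the larger.

How it is judged:
By the outcome, as a careful person would: the job done as asked, in the order asked, and still so for the second after the job is handed in, with the robot touching nothing.
It also fails if it takes over 51 s, if anything falls off the work surface, if the arm or the gripper's body presses on something with over 40 N, if the wrist force passes 120 N, or if a joint passes its speed limit or range.

## Working session

There is one attempt and no reset: what is moved stays moved. The work goes in short steps, Python scripts to look and compute and a tool call to move; the robot and the scene stay as the last step left them, time stands still between calls to the robot, and variables do not carry over. Pictures are saved under pics/ and viewed, at most 10 in all, crops included, and the job is handed in when it is done.

Besides the shell and the picture viewer there is one more tool, called as a command line: name --argument value ..., lists and objects as JSON in quotes. apply_moves: Moves the arm, as the interface text tells. Its arguments: {"type":"object","properties":{"rows":{"type":"array"}},"required":["rows"]}

```bash
ls; mkdir -p pics; cat > h.py <<'E'
import numpy as np, cv2
from rig import *
def K(p): return np.array([[p['fx'],0,p['cx']],[0,p['fy'],p['cy']],[0,0,1.]])
def ray(p,uv):
    n=cv2.undistortPoints(np.float64(uv).reshape(-1,1,2),K(p),np.float64(p['D'])).reshape(-1,2)
    d=np.c_[n[:,0],-n[:,1],-np.ones(len(n))]
    return d@np.array(p['orientation']).T
def onplane(p,uv,z):
    d=ray(p,uv);o=np.array(p['xyz']);return o+d*((z-o[2])/d[:,2])[:,None]
def bydepth(p,uv,D):
    return np.array(p['xyz'])+ray(p,uv)*np.float64(D)[:,None]
def cloud(p,dep):
    v,u=np.mgrid[0:dep.shape[0],0:dep.shape[1]]
    P=bydepth(p,np.c_[u.ravel(),v.ravel()],dep.ravel()).reshape(*dep.shape,3)
    P[dep==0]=np.nan;return P
E
python3 - <<'E'
from h import *
for n in('side','top'):
    im,d=capture(n);p=camera_params(n);np.savez('/tmp/%s0.npz'%n,im=im,d=d)
    cv2.imwrite(f'pics/{n}0.png',cv2.resize(im[...,::-1],(800,600)))
    print(n,p)
s=read_state();print({k:np.round(v,3).tolist() for k,v in s.items()})
E
```

```text
pics
side {'fx': 444.41142197266254, 'fy': 444.41142197266254, 'cx': 258.45911819045443, 'cy': 192.75499719343816, 'D': array([-0.02554785,  0.        ,  0.        ,  0.        ,  0.        ]), 'xyz': array([1.42420357, 0.06619061, 0.95134768]), 'orientation': array([[-0.03516561, -0.7271194 ,  0.68560978],
       [ 0.99933276, -0.01880899,  0.031309  ],
       [-0.00986975,  0.68625331,  0.72729566]])}
top {'fx': 442.2082073698614, 'fy': 442.2082073698614, 'cx': 249.77010115232346, 'cy': 192.94949317348815, 'D': array([-0.05344751,  0.        ,  0.        ,  0.        ,  0.        ]), 'xyz': array([0.49075436, 0.00429469, 1.33070085]), 'orientation': array([[ 0.02713564,  0.99806239, -0.05599208],
       [-0.99956141,  0.02642661, -0.01336512],
       [-0.01185954,  0.05633019,  0.99834176]])}
{'time_s': 0.1, 'joint_positions': [-75.83, 30.273, 82.149, 0.0, 67.689, -10.226], 'qvel': [0.014, -0.07, -0.112, -0.009, 0.003, -0.056], 'tau': [0.001, -44.098, -17.715, 0.064, 0.053, -0.0], 'position': [0.258, -0.569, 0.247], 'tcp_rot': [[0.911, 0.413, -0.0], [0.413, -0.911, 0.002], [0.0, -0.002, -1.0]], 'force': [0.066, -0.267, 0.106], 'moment': [-0.017, 0.016, 0.025], 'grasp_force': 0.0, 'opening': 1.001}
```

View pics/top0.png

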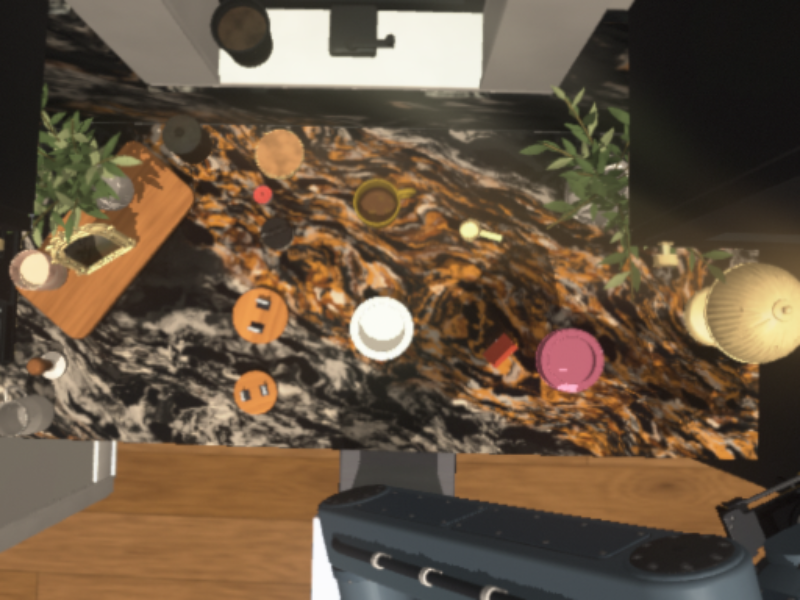

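View pics/side0.png

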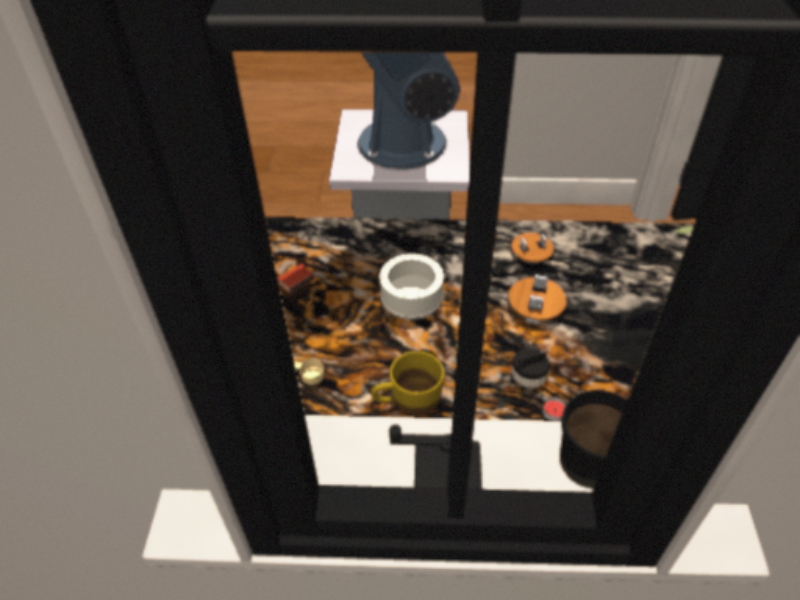

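The top view shows the white canister at (381,328), the large cap at (260,316), the small cap at (255,392), the match box at (500,350) and the pink look-alike at (570,360), all in 800x600 pixels. The side view shows the same things, with the window frame hiding nothing the job needs. Next I measure them.

```bash
python3 - <<'E'
from h import *
f=np.load('/tmp/top0.npz');im,d=f['im'],f['d'];p=camera_params('top');P=cloud(p,d)
hsv=cv2.cvtColor(im,cv2.COLOR_RGB2HSV)
def roi(c,r):
    m=np.zeros(im.shape[:2],np.uint8);cv2.circle(m,tuple(int(x*.64) for x in c),int(r),255,-1);return m>0
def big(m):
    cs,_=cv2.findContours(m.astype(np.uint8)*255,cv2.RETR_EXTERNAL,cv2.CHAIN_APPROX_NONE);return max(cs,key=cv2.contourArea)
def circ(c,z):
    X=onplane(p,cv2.convexHull(c).reshape(-1,2),z);A=np.c_[2*X[:,:2],np.ones(len(X))]
    s=np.linalg.lstsq(A,(X[:,:2]**2).sum(1),rcond=None)[0];return s[:2],2*np.sqrt(s[2]+s[0]**2+s[1]**2)
# canister rim by depth and colour
m=roi((381,328),30)&(P[...,2]>.045);print('can depth',circ(big(m),.058),np.nanmedian(P[m],axis=0))
m=roi((381,328),30)&(hsv[...,1]<60)&(hsv[...,2]>150);print('can col',circ(big(m),.058))
mi=roi((381,328),8);print('inside z',np.nanpercentile(P[mi][:,2],[5,50,95]))
for nm,c in(('capL',(260,316)),('capS',(255,392))):
    m=roi(c,24)&(P[...,2]>.015);print(nm,circ(big(m),.025))
    m2=roi(c,24)&(hsv[...,1]>130)&(hsv[...,2]>110)&(P[...,2]>.012);print('  col',circ(big(m2),.025),np.nanmedian(P[m2][:,2]))
    t=roi(c,15)&(P[...,2]>.04);n,l,st,ce=cv2.connectedComponentsWithStats(t.astype(np.uint8))
    for i in range(1,n):
        if st[i,4]>8: print('  tab',st[i,4],onplane(p,ce[i],.051),np.nanmedian(P[l==i],axis=0))
    g=roi(c,15)&(hsv[...,1]<110);n,l,st,ce=cv2.connectedComponentsWithStats(g.astype(np.uint8))
    for i in range(1,n):
        if st[i,4]>8: print('  grey',st[i,4],ce[i],onplane(p,ce[i],.051))
m=roi((500,350),18)&(P[...,2]>.010);c=big(m);X=onplane(p,c.reshape(-1,2),.016);r=cv2.minAreaRect(np.float32(X[:,:2]*1000));print('box',r,np.nanmedian(P[m],axis=0))
m=roi((500,350),18)&((hsv[...,0]<6)|(hsv[...,0]>172))&(hsv[...,1]>140)&(hsv[...,2]>90);X=onplane(p,big(m).reshape(-1,2),.016);print('box red',cv2.minAreaRect(np.float32(X[:,:2]*1000)))
a=im[170:275,130:290];b=im[170:275,230:390]
cv2.imwrite('pics/crop0.png',cv2.resize(np.vstack([a,b])[...,::-1],None,fx=2.8,fy=2.8,interpolation=cv2.INTER_CUBIC))
E
```

```text
can depth (array([0.51465924, 0.03812799]), np.float64(0.11527008744172897)) [0.5139854  0.038172   0.05725555]
can col (array([0.51331695, 0.03662984]), np.float64(0.11747060053858302))
inside z [-0.00077449  0.00428428  0.00918239]
capL (array([0.53261981, 0.26891351]), np.float64(0.1039978926535511))
  col (array([0.53222986, 0.26861696]), np.float64(0.10342648193141317)) 0.024191038341029203
  tab 18 [[0.55889876 0.26302785 0.051     ]] [0.5590315  0.26306666 0.04957506]
  tab 20 [[0.50612871 0.27664161 0.051     ]] [0.5061235  0.27667594 0.05023103]
  grey 47 [168.06382979 193.76595745] [[0.55385358 0.25906947 0.051     ]]
  grey 46 [163.06521739 209.69565217] [[0.50714312 0.27195216 0.051     ]]
capS (array([0.38684502, 0.27310888]), np.float64(0.07977536731192537))
  col (array([0.38688045, 0.27311372]), np.float64(0.07980885049262629)) 0.018696447795636173
  grey 13 [152.53846154 240.38461538] [[0.41743005 0.29939366 0.051     ]]
  grey 26 [168.65384615 249.19230769] [[0.39346476 0.25152678 0.051     ]]
  grey 35 [156.22857143 252.82857143] [[0.3818789  0.28732033 0.051     ]]
box ((478.50921630859375, -186.59811401367188), (37.63223648071289, 56.82509231567383), 46.2541618347168) [ 0.47815883 -0.18632848  0.01595339]
box red ((477.17523193359375, -188.38424682617188), (38.211883544921875, 53.318115234375), 41.109901428222656)
```

View pics/crop0.png

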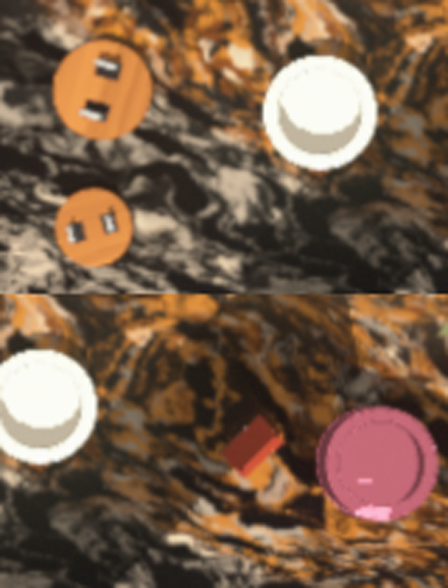

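The crop shows the canister empty and the large cap's tab line at about -14°. The measured sizes agree with the given ones: canister 116 mm, cap disc 104 mm, box 37.6 x 56.8 mm with its top at 16 mm.

```bash
cat >> h.py <<'E'
from scipy.spatial.transform import Rotation as Ro
def plan(xyz,ydeg):
    s=read_state();R=np.array(s['tcp_rot']);a=np.radians(ydeg)
    y=np.array([np.cos(a),np.sin(a),0]);z=np.array([0,0,-1.]);T=np.c_[np.cross(y,z),y,z]
    sh=R.T@(np.array(xyz)-s['position'])*1000;rv=Ro.from_matrix(R.T@T).as_rotvec(degrees=True)/6
    print('shift',sh.round(1),'turn',rv.round(2),'t',s['time_s'],'F',np.round(s['force'],1))
E
python3 -c "
from h import *
plan([.4785,-.187,.12],45)"
```

```text
shift [ 358.3 -256.2  127.3] turn [-1.000e-02 -2.000e-02 -1.843e+01] t 0.1 F [ 0.1 -0.3  0.1]
```

apply_moves --rows '[{"x": 358,"y": -256,"z": 127,"rz": -18.4,"claw": 40},{"x": 358,"y": -256,"z": 127,"rz": -18.4,"claw": 40},{"x": 358,"y": -256,"z": 127,"rz": -18.4,"claw": 40},{"x": 358,"y": -256,"z": 127,"rz": -18.4,"claw": 40},{"x": 358,"y": -256,"z": 127,"rz": -18.4,"claw": 40},{"x": 358,"y": -256,"z": 127,"rz": -18.4,"claw": 40},{"x": 358,"y": -256,"z": 127,"rz": -18.4,"claw": 40},{"x": 358,"y": -256,"z": 127,"rz": -18.4,"claw": 40},{"x": 358,"y": -256,"z": 127,"rz": -18.4,"claw": 40},{"x": 358,"y": -256,"z": 127,"rz": -18.4,"claw": 40}]'

```text
validation failed for argument at $.ro...
```

apply_moves --rows '[{"rz": -1.0,"claw": 40},{"rz": -1.0,"claw": 40}]'

```text
validation failed for argument at $.ro...
```

```bash
python3 -c "
from h import *
print(read_state()['joint_positions'],read_state()['position'],read_state()['opening'])
plan([.4785,-.187,.028],45)
for n in ('top','side'):
    im,d=capture(n)
    cv2.imwrite('pics/a_%s.png'%n,cv2.resize(im[...,::-1],(800,600)))
"
```

```text
[-7.58296181e+01  3.02730566e+01  8.21487884e+01  2.61615801e-04
  6.76887858e+01 -1.02257413e+01] [ 0.25804466 -0.56857911  0.24667711] 1.0007780191488016
shift [ 358.3 -256.   219.3] turn [-1.000e-02 -2.000e-02 -1.843e+01] t 0.1 F [ 0.1 -0.3  0.1]
```

apply_moves --rows '[{"x": 358,"y": -256,"z": 127,"rx": 0,"ry": 0,"rz": -18.4,"claw": 40},{"x": 358,"y": -256,"z": 127,"rx": 0,"ry": 0,"rz": -18.4,"claw": 40},{"x": 358,"y": -256,"z": 127,"rx": 0,"ry": 0,"rz": -18.4,"claw": 40},{"x": 358,"y": -256,"z": 127,"rx": 0,"ry": 0,"rz": -18.4,"claw": 40},{"x": 358,"y": -256,"z": 127,"rx": 0,"ry": 0,"rz": -18.4,"claw": 40},{"x": 358,"y": -256,"z": 127,"rx": 0,"ry": 0,"rz": -18.4,"claw": 40},{"x": 358,"y": -256,"z": 127,"rx": 0,"ry": 0,"rz": -18.4,"claw": 40},{"x": 358,"y": -256,"z": 127,"rx": 0,"ry": 0,"rz": -18.4,"claw": 40},{"x": 358,"y": -256,"z": 127,"rx": 0,"ry": 0,"rz": -18.4,"claw": 40},{"x": 358,"y": -256,"z": 127,"rx": 0,"ry": 0,"rz": -18.4,"claw": 40}]'

```text
time_s: 1.45
position: [0.4788, -0.1875, 0.1203]
tcp_rot: [[-0.673, 0.74, -0.0], [0.74, 0.673, 0.0], [0.0, -0.0, -1.0]]
force: [0.3, -0.3, 0.3]
opening: 0.84
grasp_force: 0.0
```

```bash
python3 -c "
from h import *
plan([.4785,-.187,.028],45.5)
im,d=capture('top')
cv2.imwrite('pics/a.png',cv2.resize(im[150:300,250:450,::-1],(800,600)))
im,d=capture('side')
cv2.imwrite('pics/as.png',cv2.resize(im[140:215,150:250,::-1],(800,600)))
"
```

```text
shift [ 0.5  0.1 92.3] turn [-0.   -0.   -0.54] t 1.45 F [ 0.3 -0.3  0.3]
```

View pics/as.png

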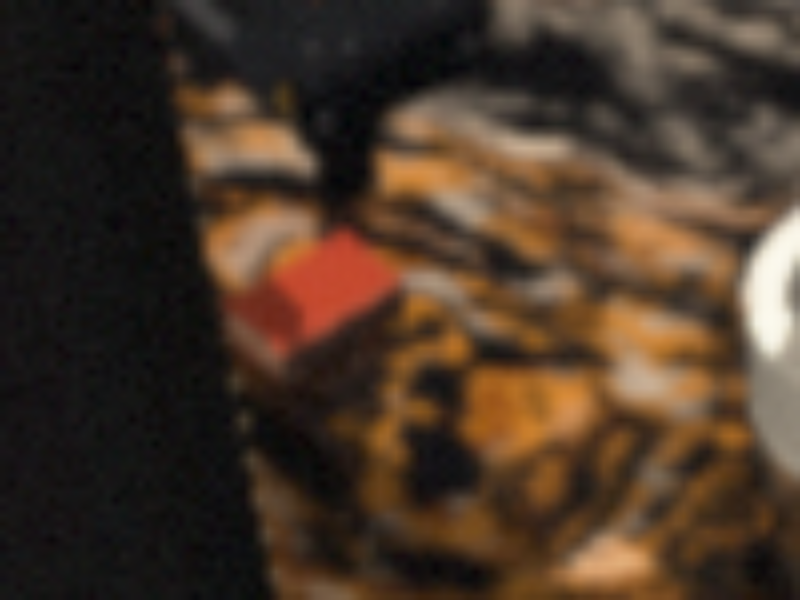

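The box lies undisturbed at (310,290) in the crop, below the gripper's finger at (345,150). I go down and grip it.

apply_moves --rows '[{"x": 0,"y": 0,"z": 45,"rx": 0,"ry": 0,"rz": -0.5,"claw": 60},{"x": 0,"y": 0,"z": 75,"rx": 0,"ry": 0,"rz": -0.5,"claw": 60},{"x": 0,"y": 0,"z": 91,"rx": 0,"ry": 0,"rz": -0.5,"claw": 60},{"x": 0,"y": 0,"z": 91,"rx": 0,"ry": 0,"rz": -0.5,"claw": 60},{"x": 0,"y": 0,"z": 91,"rx": 0,"ry": 0,"rz": -0.5,"claw": 170},{"x": 0,"y": 0,"z": 91,"rx": 0,"ry": 0,"rz": -0.5,"claw": 170},{"x": 0,"y": 0,"z": 91,"rx": 0,"ry": 0,"rz": -0.5,"claw": 170},{"x": 0,"y": 0,"z": 91,"rx": 0,"ry": 0,"rz": -0.5,"claw": 170},{"x": 0,"y": 0,"z": 91,"rx": 0,"ry": 0,"rz": -0.5,"claw": 170}]'

```text
time_s: 2.68
position: [0.4788, -0.1883, 0.0302]
tcp_rot: [[-0.705, 0.709, 0.001], [0.709, 0.705, -0.001], [-0.001, 0.0, -1.0]]
force: [-0.8, 0.5, 5.6]
opening: 0.444
grasp_force: 30.0
```

```bash
python3 -c "
from h import *
print(read_state()['position'],read_state()['opening'],read_state()['grasp_force'])
plan([.514,.0375,.15],20)"
```

```text
[ 0.47878717 -0.18830518  0.03016163] 0.4438548913238194 29.996245801448822
shift [ 135.2  184.2 -119.9] turn [0.   0.01 4.14] t 2.675 F [-0.8  0.5  5.6]
```

apply_moves --rows '[{"x": 0,"y": 0,"z": -50,"rx": 0,"ry": 0,"rz": 0,"claw": 170},{"x": 0,"y": 0,"z": -105,"rx": 0,"ry": 0,"rz": 0,"claw": 170},{"x": 30,"y": 40,"z": -120,"rx": 0,"ry": 0,"rz": 1.4,"claw": 170},{"x": 65,"y": 85,"z": -120,"rx": 0,"ry": 0,"rz": 2.7,"claw": 170},{"x": 100,"y": 130,"z": -120,"rx": 0,"ry": 0,"rz": 4.0,"claw": 170},{"x": 135,"y": 184,"z": -120,"rx": 0,"ry": 0,"rz": 4.1,"claw": 170},{"x": 135,"y": 184,"z": -120,"rx": 0,"ry": 0,"rz": 4.1,"claw": 170},{"x": 135,"y": 184,"z": -120,"rx": 0,"ry": 0,"rz": 4.1,"claw": 170},{"x": 135,"y": 184,"z": -120,"rx": 0,"ry": 0,"rz": 4.1,"claw": 170}]'

```text
time_s: 3.8
position: [0.5136, 0.036, 0.1494]
tcp_rot: [[-0.344, 0.939, -0.001], [0.939, 0.344, -0.0], [-0.0, -0.001, -1.0]]
force: [0.5, 0.1, -0.0]
opening: 0.451
grasp_force: 30.0
```

```bash
python3 -c "
from h import *
print(read_state()['position'],read_state()['opening'],read_state()['grasp_force'])
plan([.514,.0375,.036],20)
im,d=capture('side');p=camera_params('side')
cv2.imwrite('pics/b.png',cv2.resize(im[120:240,200:360,::-1],(800,600)))
P=cloud(p,d);hsv=cv2.cvtColor(im,cv2.COLOR_RGB2HSV)
m=((hsv[...,0]<6)|(hsv[...,0]>172))&(hsv[...,1]>140)&(hsv[...,2]>60);m[:100]=0;m[240:]=0;m[:,:225]=0;m[:,300:]=0
print(m.sum(),np.nanpercentile(P[m],[2,50,98],axis=0))
"
```

```text
[0.51360919 0.03597205 0.1494052 ] 0.45055796210593835 29.995543956756592
shift [  1.3   1.  113.4] turn [-0.01  0.    0.02] t 3.8 F [ 0.5  0.1 -0. ]
42 [[0.50585865 0.00817628 0.13166003]
 [0.52047738 0.01955409 0.13617771]
 [0.54676639 0.0260528  0.15204012]]
```

View pics/b.png

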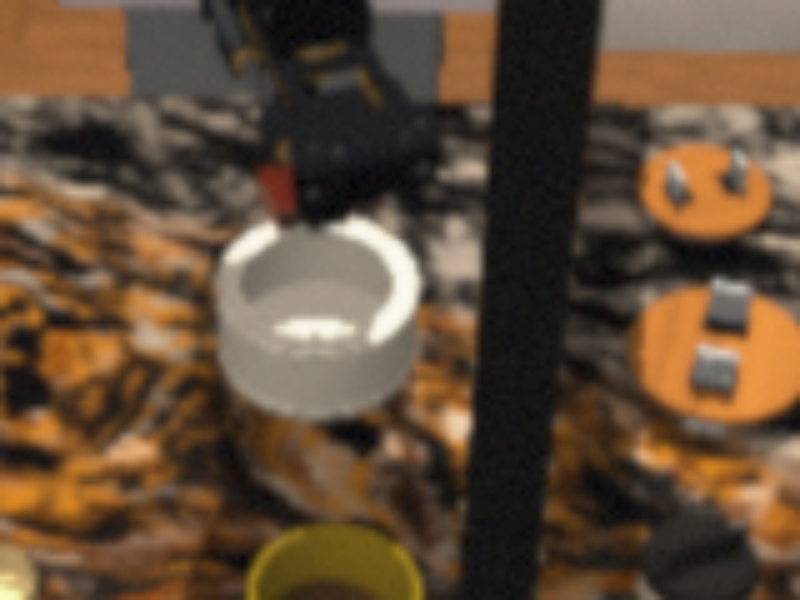

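The crop shows the box held level at (280,190), above the canister mouth at (320,280). Its end at y = 0.008 agrees with a centred grip. I lower and release it.

apply_moves --rows '[{"x": 1,"y": 1,"z": 30,"rx": 0,"ry": 0,"rz": 0,"claw": 170},{"x": 1,"y": 1,"z": 60,"rx": 0,"ry": 0,"rz": 0,"claw": 170},{"x": 1,"y": 1,"z": 85,"rx": 0,"ry": 0,"rz": 0,"claw": 170},{"x": 1,"y": 1,"z": 105,"rx": 0,"ry": 0,"rz": 0,"claw": 170},{"x": 1,"y": 1,"z": 113,"rx": 0,"ry": 0,"rz": 0,"claw": 170},{"x": 1,"y": 1,"z": 113,"rx": 0,"ry": 0,"rz": 0,"claw": 170},{"x": 1,"y": 1,"z": 113,"rx": 0,"ry": 0,"rz": 0,"claw": 170}]'

```text
time_s: 4.72
position: [0.5149, 0.0382, 0.0371]
tcp_rot: [[-0.345, 0.939, 0.001], [0.939, 0.345, -0.0], [-0.001, 0.001, -1.0]]
force: [-0.1, -0.2, -0.3]
opening: 0.445
grasp_force: 30.0
```

apply_moves --rows '[{"x": 0,"y": 0,"z": 1.5,"rx": 0,"ry": 0,"rz": 0,"claw": 170},{"x": 0,"y": 0,"z": 1.5,"rx": 0,"ry": 0,"rz": 0,"claw": 122},{"x": 0,"y": 0,"z": 1.5,"rx": 0,"ry": 0,"rz": 0,"claw": 122},{"x": 0,"y": 0,"z": 1.5,"rx": 0,"ry": 0,"rz": 0,"claw": 122},{"x": 0,"y": 0,"z": -10,"rx": 0,"ry": 0,"rz": 0,"claw": 122},{"x": 0,"y": 0,"z": -40,"rx": 0,"ry": 0,"rz": 0,"claw": 122},{"x": 0,"y": 0,"z": -90,"rx": 0,"ry": 0,"rz": 0,"claw": 122},{"x": 0,"y": 0,"z": -120,"rx": 0,"ry": 0,"rz": 0,"claw": 122},{"x": 0,"y": 0,"z": -120,"rx": 0,"ry": 0,"rz": 0,"claw": 122}]'

```text
time_s: 5.85
position: [0.5161, 0.0385, 0.1596]
tcp_rot: [[-0.346, 0.938, 0.007], [0.938, 0.346, -0.001], [-0.003, 0.006, -1.0]]
force: [-0.5, 0.5, 0.1]
opening: 0.523
grasp_force: 0.0
```

```bash
python3 -c "
from h import *
print(read_state()['position'],read_state()['opening'],read_state()['joint_positions'])
plan([.5325,.2693,.13],-14.4)"
```

```text
[0.51609502 0.0384592  0.15957758] 0.5227411977136397 [-8.12470188e+00  2.93689256e+01  1.02552639e+02  3.28186712e-03
  4.76924715e+01 -2.83628406e+01]
shift [211.   95.1  29.5] turn [0.06 0.01 5.77] t 5.85 F [-0.5  0.5  0.1]
```

apply_moves --rows '[{"x": 50,"y": 22,"z": 0,"rx": 0,"ry": 0,"rz": 1.5,"claw": 36},{"x": 100,"y": 45,"z": 10,"rx": 0,"ry": 0,"rz": 3,"claw": 36},{"x": 150,"y": 68,"z": 20,"rx": 0,"ry": 0,"rz": 4.5,"claw": 36},{"x": 200,"y": 90,"z": 30,"rx": 0,"ry": 0,"rz": 5.8,"claw": 36},{"x": 211,"y": 95,"z": 30,"rx": 0,"ry": 0,"rz": 5.8,"claw": 36},{"x": 211,"y": 95,"z": 30,"rx": 0,"ry": 0,"rz": 5.8,"claw": 36},{"x": 211,"y": 95,"z": 30,"rx": 0,"ry": 0,"rz": 5.8,"claw": 36},{"x": 211,"y": 95,"z": 30,"rx": 0,"ry": 0,"rz": 5.8,"claw": 36}]'

```text
time_s: 6.85
position: [0.5307, 0.2679, 0.1267]
tcp_rot: [[0.253, 0.967, -0.0], [0.967, -0.253, -0.0], [-0.0, -0.0, -1.0]]
force: [0.5, -0.2, 0.4]
opening: 0.86
grasp_force: 0.0
```

```bash
python3 - <<'E'
from h import *
plan([.5325,.2693,.053],-14.4)
im,d=capture('top');p=camera_params('top');P=cloud(p,d)
X=onplane(p,[(381*.64,328*.64)],.05)
# canister / box recheck
m=np.zeros(d.shape,np.uint8);cv2.circle(m,(244,210),30,255,-1);m=(m>0)&(P[...,2]>.045)&(P[...,2]<.07)
c=max(cv2.findContours(m.astype(np.uint8)*255,0,1)[0],key=cv2.contourArea)
print('can',cv2.minEnclosingCircle(np.float32(onplane(p,c.reshape(-1,2),.058)[:,:2]*1000)))
hsv=cv2.cvtColor(im,cv2.COLOR_RGB2HSV)
b=((hsv[...,0]<8)|(hsv[...,0]>170))&(hsv[...,1]>120);g=np.zeros(d.shape,np.uint8);cv2.circle(g,(244,210),26,255,-1);b&=g>0
c=max(cv2.findContours(b.astype(np.uint8)*255,0,1)[0],key=cv2.contourArea)
print('box',cv2.minAreaRect(np.float32(onplane(p,c.reshape(-1,2),.021)[:,:2]*1000)),np.nanpercentile(P[b][:,2],[10,50,90]))
a=im[160:260,120:280];s,_=capture('side')
cv2.imwrite('pics/c.png',cv2.resize(np.vstack([a,s[120:220,220:380]])[...,::-1],None,fx=3,fy=3,interpolation=cv2.INTER_CUBIC))
E
```

```text
shift [ 1.8  1.4 73.7] turn [-0.    0.   -0.05] t 6.85 F [ 0.5 -0.2  0.4]
can ((514.847900390625, 38.09001922607422), 57.94633102416992)
box ((513.6240234375, 39.175559997558594), (35.578369140625, 55.23486328125), 19.97788429260254) [0.01768719 0.02118875 0.02463633]
```

View pics/c.png

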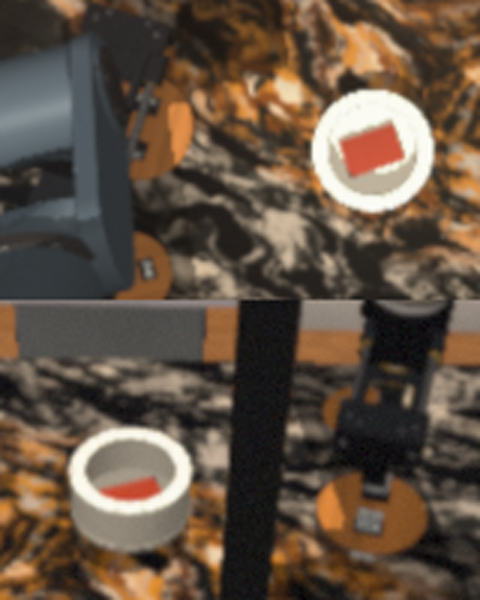

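The picture shows the box flat and centred in the canister at (370,150) in the upper half. The gripper is above the large cap, lined up with the tabs at (370,515) in the lower half. I go down and pinch.

apply_moves --rows '[{"x": 1.8,"y": 1.4,"z": 25,"rx": 0,"ry": 0,"rz": 0,"claw": 36},{"x": 1.8,"y": 1.4,"z": 50,"rx": 0,"ry": 0,"rz": 0,"claw": 36},{"x": 1.8,"y": 1.4,"z": 68,"rx": 0,"ry": 0,"rz": 0,"claw": 36},{"x": 1.8,"y": 1.4,"z": 73,"rx": 0,"ry": 0,"rz": 0,"claw": 36},{"x": 1.8,"y": 1.4,"z": 73,"rx": 0,"ry": 0,"rz": 0,"claw": 36},{"x": 1.8,"y": 1.4,"z": 73,"rx": 0,"ry": 0,"rz": 0,"claw": 36}]'

```text
time_s: 7.7
position: [0.533, 0.271, 0.0544]
tcp_rot: [[0.252, 0.968, 0.002], [0.968, -0.252, 0.0], [0.001, 0.001, -1.0]]
force: [0.3, 0.5, -0.3]
opening: 0.857
grasp_force: 0.0
```

apply_moves --rows '[{"x": 0,"y": 0,"z": 0,"rx": 0,"ry": 0,"rz": 0,"claw": 70},{"x": 0,"y": 0,"z": 0,"rx": 0,"ry": 0,"rz": 0,"claw": 100},{"x": 0,"y": 0,"z": 0,"rx": 0,"ry": 0,"rz": 0,"claw": 130},{"x": 0,"y": 0,"z": 0,"rx": 0,"ry": 0,"rz": 0,"claw": 160},{"x": 0,"y": 0,"z": 0,"rx": 0,"ry": 0,"rz": 0,"claw": 170},{"x": 0,"y": 0,"z": 0,"rx": 0,"ry": 0,"rz": 0,"claw": 170},{"x": 0,"y": 0,"z": 0,"rx": 0,"ry": 0,"rz": 0,"claw": 170}]'

```text
time_s: 8.57
position: [0.5325, 0.271, 0.0544]
tcp_rot: [[0.252, 0.968, 0.001], [0.968, -0.252, 0.0], [0.0, 0.0, -1.0]]
force: [-0.8, -0.6, 6.2]
opening: 0.48
grasp_force: 30.0
```

apply_moves --rows '[{"x": 0,"y": 0,"z": -20,"rx": 0,"ry": 0,"rz": 0,"claw": 170},{"x": 0,"y": 0,"z": -60,"rx": 0,"ry": 0,"rz": 0,"claw": 170},{"x": 0,"y": 0,"z": -95,"rx": 0,"ry": 0,"rz": 0,"claw": 170},{"x": 0,"y": 0,"z": -95,"rx": 0,"ry": 0,"rz": 0,"claw": 170},{"x": 0,"y": 0,"z": -95,"rx": 0,"ry": 0,"rz": 0,"claw": 170}]'

```text
time_s: 9.2
position: [0.5314, 0.2705, 0.1474]
tcp_rot: [[0.252, 0.968, -0.002], [0.968, -0.252, -0.001], [-0.001, -0.002, -1.0]]
force: [-0.3, -0.2, -1.8]
opening: 0.481
grasp_force: 30.0
```

```bash
python3 - <<'E'
from h import *
s=read_state();print(s['position'],s['opening'],s['force'])
plan([.5147,.038,.15],-14.4)
im,d=capture('side');p=camera_params('side');P=cloud(p,d);hsv=cv2.cvtColor(im,cv2.COLOR_RGB2HSV)
np.savez('/tmp/lift.npz',im=im,d=d)
z=P[...,2];o=(hsv[...,1]>120)&(hsv[...,0]<25)&(z>.09)&(z<.16)&(abs(P[...,0]-.53)<.08)&(abs(P[...,1]-.27)<.08)
n,l,st,ce=cv2.connectedComponentsWithStats(o.astype(np.uint8));k=1+st[1:,4].argmax();Q=P[l==k]
print(st[k],np.nanpercentile(Q,[1,50,99],axis=0))
# plane fit
A=np.c_[Q[:,:2]-Q[:,:2].mean(0),np.ones(len(Q))];print('tilt',np.linalg.lstsq(A,Q[:,2],rcond=None)[0])
cv2.imwrite('pics/d.png',cv2.resize(im[100:220,290:400,::-1],None,fx=5,fy=5,interpolation=cv2.INTER_CUBIC))
E
```

```text
[0.53143698 0.27050796 0.14741182] 0.48085909636170887 [-0.3377493  -0.15406579 -1.83049006]
shift [-229.2   42.3   -2.4] turn [-0.02  0.01 -0.03] t 9.2 F [-0.3 -0.2 -1.8]
[328 158  40  24 411] [[0.50953071 0.21929108 0.11200485]
 [0.55889902 0.26248473 0.11817753]
 [0.5841439  0.31982973 0.12338413]]
tilt [-0.01246246 -0.00037255  0.11798385]
```

View pics/d.png

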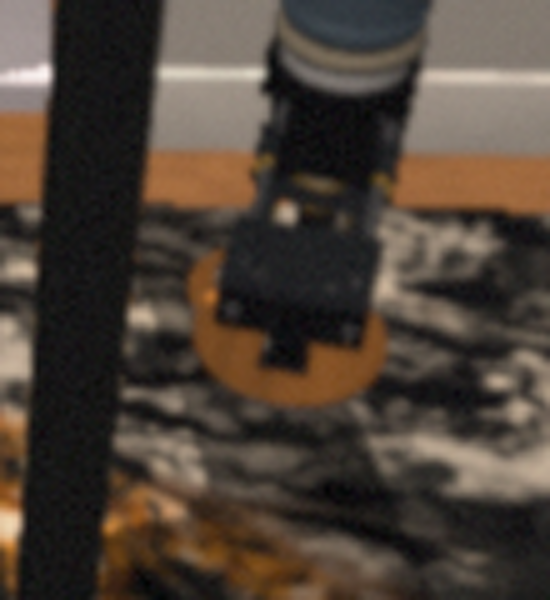

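The crop shows the cap held level, disc top at z = 0.118 as expected, off-centre from the TCP by about 1 mm. I carry it over the canister.

apply_moves --rows '[{"x": -40,"y": 8,"z": -5,"rx": 0,"ry": 0,"rz": 0,"claw": 170},{"x": -90,"y": 17,"z": -5,"rx": 0,"ry": 0,"rz": 0,"claw": 170},{"x": -140,"y": 26,"z": -5,"rx": 0,"ry": 0,"rz": 0,"claw": 170},{"x": -190,"y": 35,"z": -5,"rx": 0,"ry": 0,"rz": 0,"claw": 170},{"x": -220,"y": 41,"z": -5,"rx": 0,"ry": 0,"rz": 0,"claw": 170},{"x": -228,"y": 42,"z": -5,"rx": 0,"ry": 0,"rz": 0,"claw": 170},{"x": -228,"y": 42,"z": -5,"rx": 0,"ry": 0,"rz": 0,"claw": 170},{"x": -228,"y": 42,"z": -5,"rx": 0,"ry": 0,"rz": 0,"claw": 170},{"x": -228,"y": 42,"z": -5,"rx": 0,"ry": 0,"rz": 0,"claw": 170}]'

```text
time_s: 10.38
position: [0.5156, 0.0407, 0.1534]
tcp_rot: [[0.25, 0.968, -0.0], [0.968, -0.25, 0.0], [0.0, -0.0, -1.0]]
force: [0.2, -0.5, -1.2]
opening: 0.482
grasp_force: 30.0
```

```bash
python3 - <<'E'
from h import *
s=read_state();print(s['position'],s['opening'])
plan([.5149,.0392,.098],-14.4)
im,d=capture('side');p=camera_params('side');P=cloud(p,d);hsv=cv2.cvtColor(im,cv2.COLOR_RGB2HSV)
z=P[...,2];o=(hsv[...,1]>120)&(hsv[...,0]<25)&(z>.10)&(z<.16)&(abs(P[...,0]-.51)<.08)&(abs(P[...,1]-.04)<.08)
n,l,st,ce=cv2.connectedComponentsWithStats(o.astype(np.uint8));k=1+st[1:,4].argmax();Q=P[l==k]
print('disc',st[k],np.nanpercentile(Q,[1,50,99],axis=0))
w=(hsv[...,1]<70)&(z>.05)&(z<.066)&(abs(P[...,0]-.515)<.08)&(abs(P[...,1]-.04)<.08)
print('rim',w.sum(),np.nanpercentile(P[w],[1,50,99],axis=0))
# same-camera comparison: silhouettes on their planes
c=max(cv2.findContours((l==k).astype(np.uint8),0,1)[0],key=cv2.contourArea).reshape(-1,2)
X=onplane(p,c,np.nanmedian(Q[:,2]));print('disc sil y',X[:,1].min(),X[:,1].max(),'xmax',X[:,0].max())
E
```

```text
[0.51559228 0.04072971 0.15342408] 0.4820882930083363
shift [-1.7 -0.3 55.4] turn [-0.   -0.   -0.01] t 10.375 F [ 0.2 -0.5 -1.2]
disc [245 150  38  24 460] [[ 0.48424181 -0.01040971  0.11989162]
 [ 0.53661876  0.05326182  0.12415954]
 [ 0.56862349  0.09091764  0.12880418]]
rim 347 [[ 0.48468935 -0.01849061  0.05045599]
 [ 0.54769626  0.03726832  0.05780972]
 [ 0.57407282  0.09567491  0.06285036]]
disc sil y -0.01126867862777857 0.09094193724264724 xmax 0.5718776446665309
```

apply_moves --rows '[{"x": -1.5,"y": -0.4,"z": 15,"rx": 0,"ry": 0,"rz": 0,"claw": 170},{"x": -1.5,"y": -0.4,"z": 28,"rx": 0,"ry": 0,"rz": 0,"claw": 170},{"x": -1.5,"y": -0.4,"z": 36,"rx": 0,"ry": 0,"rz": 0,"claw": 170},{"x": -1.5,"y": -0.4,"z": 41,"rx": 0,"ry": 0,"rz": 0,"claw": 170},{"x": -1.5,"y": -0.4,"z": 45,"rx": 0,"ry": 0,"rz": 0,"claw": 170},{"x": -1.5,"y": -0.4,"z": 48,"rx": 0,"ry": 0,"rz": 0,"claw": 170},{"x": -1.5,"y": -0.4,"z": 48,"rx": 0,"ry": 0,"rz": 0,"claw": 170}]'

```text
time_s: 11.3
position: [0.5149, 0.0382, 0.1055]
tcp_rot: [[0.252, 0.968, -0.0], [0.968, -0.252, 0.0], [0.0, -0.0, -1.0]]
force: [0.9, 0.7, -1.8]
opening: 0.481
grasp_force: 30.0
```

apply_moves --rows '[{"x": 0,"y": 0,"z": 4,"rx": 0,"ry": 0,"rz": 0,"claw": 170},{"x": 0,"y": 0,"z": 7,"rx": 0,"ry": 0,"rz": 0,"claw": 170},{"x": 0,"y": 0,"z": 10,"rx": 0,"ry": 0,"rz": 0,"claw": 170},{"x": 0,"y": 0,"z": 11,"rx": 0,"ry": 0,"rz": 0,"claw": 170},{"x": 0,"y": 0,"z": 11,"rx": 0,"ry": 0,"rz": 0,"claw": 170}]'

```text
time_s: 11.92
position: [0.5149, 0.0382, 0.0945]
tcp_rot: [[0.252, 0.968, -0.0], [0.968, -0.252, 0.0], [-0.0, -0.0, -1.0]]
force: [0.7, -0.1, -0.8]
opening: 0.484
grasp_force: 30.0
```

apply_moves --rows '[{"x": 0,"y": 0,"z": 1,"rx": 0,"ry": 0,"rz": 0,"claw": 170},{"x": 0,"y": 0,"z": 2,"rx": 0,"ry": 0,"rz": 0,"claw": 170},{"x": 0,"y": 0,"z": 2.5,"rx": 0,"ry": 0,"rz": 0,"claw": 170},{"x": 0,"y": 0,"z": 2.5,"rx": 0,"ry": 0,"rz": 0,"claw": 170}]'

```text
time_s: 12.42
position: [0.515, 0.0382, 0.0924]
tcp_rot: [[0.252, 0.968, 0.0], [0.968, -0.252, -0.0], [0.0, 0.0, -1.0]]
force: [-1.5, 0.0, 3.8]
opening: 0.485
grasp_force: 30.0
```

apply_moves --rows '[{"x": 0,"y": 0,"z": 0.7,"rx": 0,"ry": 0,"rz": 0,"claw": 170},{"x": 0,"y": 0,"z": 1,"rx": 0,"ry": 0,"rz": 0,"claw": 170},{"x": 0,"y": 0,"z": 1,"rx": 0,"ry": 0,"rz": 0,"claw": 170}]'

```text
time_s: 12.8
position: [0.515, 0.0383, 0.0923]
tcp_rot: [[0.251, 0.968, 0.001], [0.968, -0.251, -0.0], [0.0, 0.001, -1.0]]
force: [-2.2, -0.1, 11.4]
opening: 0.48
grasp_force: 30.0
```

Firmly seated at the expected height, with 11 N. I open slowly.

apply_moves --rows '[{"x": 0,"y": 0,"z": 0,"rx": 0,"ry": 0,"rz": 0,"claw": 115},{"x": 0,"y": 0,"z": 0,"rx": 0,"ry": 0,"rz": 0,"claw": 95},{"x": 0,"y": 0,"z": 0,"rx": 0,"ry": 0,"rz": 0,"claw": 75},{"x": 0,"y": 0,"z": 0,"rx": 0,"ry": 0,"rz": 0,"claw": 55},{"x": 0,"y": 0,"z": 0,"rx": 0,"ry": 0,"rz": 0,"claw": 36},{"x": 0,"y": 0,"z": 0,"rx": 0,"ry": 0,"rz": 0,"claw": 36},{"x": 0,"y": 0,"z": 0,"rx": 0,"ry": 0,"rz": 0,"claw": 36},{"x": 0,"y": 0,"z": 0,"rx": 0,"ry": 0,"rz": 0,"claw": 36}]'

```text
time_s: 13.8
position: [0.5149, 0.0383, 0.091]
tcp_rot: [[0.252, 0.968, -0.0], [0.968, -0.252, 0.0], [0.0, -0.0, -1.0]]
force: [0.9, -0.3, 0.5]
opening: 0.854
grasp_force: 0.0
```

apply_moves --rows '[{"x": 0,"y": 0,"z": -15,"rx": 0,"ry": 0,"rz": 0,"claw": 36},{"x": 0,"y": 0,"z": -40,"rx": 0,"ry": 0,"rz": 0,"claw": 36},{"x": 0,"y": 0,"z": -90,"rx": 0,"ry": 0,"rz": 0,"claw": 36},{"x": -50,"y": -10,"z": -120,"rx": 0,"ry": 0,"rz": 0,"claw": 36},{"x": -100,"y": -20,"z": -120,"rx": 0,"ry": 0,"rz": 0,"claw": 36},{"x": -150,"y": -40,"z": -120,"rx": 0,"ry": 0,"rz": 0,"claw": 36},{"x": -200,"y": -50,"z": -120,"rx": 0,"ry": 0,"rz": 0,"claw": 36},{"x": -200,"y": -50,"z": -120,"rx": 0,"ry": 0,"rz": 0,"claw": 36},{"x": -200,"y": -50,"z": -120,"rx": 0,"ry": 0,"rz": 0,"claw": 36}]'

```text
time_s: 14.92
position: [0.4163, -0.1427, 0.2117]
tcp_rot: [[0.253, 0.968, 0.001], [0.968, -0.253, -0.0], [0.0, 0.001, -1.0]]
force: [0.7, 1.0, 0.4]
opening: 0.854
grasp_force: 0.0
```

```bash
python3 - <<'E'
from h import *
s=read_state();print(s['time_s'],s['position'],s['force'])
for n in('top','side'):
    im,d=capture(n);p=camera_params(n);P=cloud(p,d);z=P[...,2];hsv=cv2.cvtColor(im,cv2.COLOR_RGB2HSV)
    r=(abs(P[...,0]-.515)<.07)&(abs(P[...,1]-.038)<.07)
    o=r&(hsv[...,1]>120)&(z>.05)&(z<.08);Q=P[o]
    A=np.c_[Q[:,:2]-Q[:,:2].mean(0),np.ones(len(Q))];print(n,'disc',len(Q),np.nanpercentile(Q,[1,50,99],axis=0).round(4).tolist(),'fit',np.linalg.lstsq(A,Q[:,2],rcond=None)[0].round(4))
    t=r&(z>.081)&(z<.1);k,l,st,ce=cv2.connectedComponentsWithStats(t.astype(np.uint8))
    for i in range(1,k):
        if st[i,4]>5:print('  tab',st[i,4],np.nanmedian(P[l==i],axis=0).round(4),onplane(p,ce[i],.089).round(4))
    c=(240,195) if n=='top' else (264,185)
    crop=im[c[1]-45:c[1]+55,c[0]-60:c[0]+60];full=crop if n=='top' else np.vstack([full,crop])
cv2.imwrite('pics/e.png',cv2.resize(full[...,::-1],None,fx=3,fy=3,interpolation=cv2.INTER_CUBIC))
E
```

```text
14.925 [ 0.41632397 -0.14265697  0.211695  ] [0.69309067 0.99264482 0.38572281]
top disc 867 [[0.4671, -0.0119, 0.0562], [0.5145, 0.0369, 0.0622], [0.5617, 0.085, 0.0684]] fit [ 0.004  -0.0046  0.0622]
  tab 20 [0.5418 0.0296 0.0892] [[0.5417 0.0296 0.089 ]]
  tab 19 [0.4894 0.0436 0.0895] [[0.4895 0.0442 0.089 ]]
side disc 585 [[0.4695, -0.0104, 0.0592], [0.5213, 0.0383, 0.0633], [0.5675, 0.0846, 0.0675]] fit [0.0053 0.0031 0.0633]
  tab 27 [0.4918 0.0463 0.0885] [[0.4932 0.0455 0.089 ]]
  tab 32 [0.5438 0.031  0.0872] [[0.5462 0.0315 0.089 ]]
```

View pics/e.png

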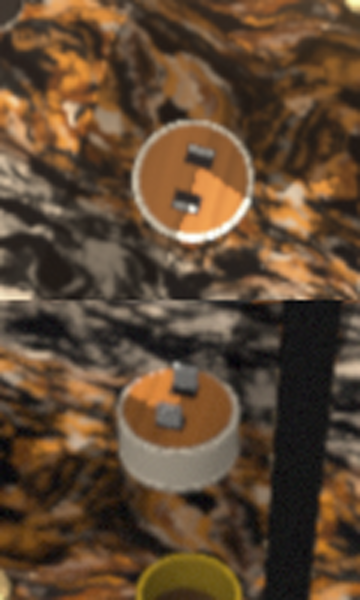

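The picture shows the cap level and centred on the canister at (193,180). Its disc top is at 63 mm as it should be, and the tab centres are 54 mm apart, so the tabs are fully sprung out. I hand in.

```bash
python3 -c "
from rig import *
print(hand_in())"
```

```text
the job is handed in; nothing more can be done
None
```

The match box lies flat in the white canister, and the large clip cap sits level on the rim with both tabs sprung fully out. I handed the job in at about 15 s of the 51 s allowed.

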